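# Unload the finished tumbler and index the buffing table

### The job

Take the finished tumbler that stands at the pointer of the rotary table and set it down gently, still mouth-down, on the board's empty corner pad, completely on the pad and without dropping it. Then turn the rotary table one notch clockwise (seen from above), so that the next blank comes to rest at the pointer. The blanks must stay standing on their seats and the three tumblers on the board must not be shifted.

Things in the scene. Friction and masses are not known exactly. Their poses are not given: they have to be found in the camera images.
- finished: Plain steel tumbler standing mouth-down, closed at its top: slightly tapered, 58 mm across at the bottom, 52 mm at the top, 95 mm tall, about 0.16 kg, solid to the touch. Origin: centre of its underside; z up. This is the finished one: it stands on the rotary table at the pointer.
- free_spot: The empty cork pad on the board: flat disc 84 mm across at the one corner of the board that has no tumbler. Origin: centre of the pad's upper face (23 mm above the bench). Does not move.
- board: Fixed square plywood board, 250 mm a side, 20 mm thick, with a 3 mm thick cork pad (84 mm across) near each corner, pad centres 70 mm from the board's centre along its x and y. Three pads hold a tumbler, one is empty. Origin: centre of its underside on the bench.
- fixture: Fixed base of the hand-turned rotary table. Origin: on the table's vertical axis, at bench height. The pointer is a fixed white block beside the plate's rim, 44 mm wide and 56 mm tall, with a wedge that points at the axis; it stands 144 to 187 mm from the axis along the base's -x.
- index_plate (a joint): Angle (rad) of the aluminium plate, 280 mm across, upper face 50 mm above the bench, five dark seats 72 degrees apart, centres 100 mm from the axis. 0 at the start, grows clockwise seen from above. A detent holds it at every 1.257 rad: hardest part 0.12 N m (it may lag 0.3 rad behind the fingers); let go past halfway, it pulls itself to the next notch within 0.03 rad.
- station (a point): Fixed point at the pointer: where a seat's centre on the plate's upper face lies when that seat is at the pointer (100 mm from the axis along the base's -x, 50 mm above the bench).
- handle (a point): Centre of the T-bar that turns the plate: a level steel bar 64 mm long, 14 mm wide, 16 mm high, on a 22 mm post at the plate's centre; it turns with the plate. The bar's centre is 158 mm above the bench, its top 166 mm. At joint 0 its length lies along the base's x (towards the pointer); this point's x axis is along it.
- blank1: Plain steel tumbler standing mouth-down, closed at its top: slightly tapered, 58 mm across at the bottom, 52 mm at the top, 95 mm tall, about 0.16 kg, solid to the touch. Origin: centre of its underside; z up. Unpolished blank standing loose on seat 1 of the rotary table (next to the pointer, 72 degrees counter-clockwise from the pointer seen from above). It rides round on the plate.
- seat1 (a point): Centre of seat 1 on the plate's upper face, under blank1; turns with the plate.
- blank2: Plain steel tumbler standing mouth-down, closed at its top: slightly tapered, 58 mm across at the bottom, 52 mm at the top, 95 mm tall, about 0.16 kg, solid to the touch. Origin: centre of its underside; z up. Unpolished blank standing loose on seat 2 of the rotary table (the one after, 144 degrees counter-clockwise from the pointer seen from above). It rides round on the plate.
- seat2 (a point): Centre of seat 2 on the plate's upper face, under blank2; turns with the plate.
- mate1: Plain steel tumbler standing mouth-down, closed at its top: slightly tapered, 58 mm across at the bottom, 52 mm at the top, 95 mm tall, about 0.16 kg, solid to the touch. Origin: centre of its underside; z up. One of the three finished tumblers already on the board's corner pads; leave alone.
- mate2: Plain steel tumbler standing mouth-down, closed at its top: slightly tapered, 58 mm across at the bottom, 52 mm at the top, 95 mm tall, about 0.16 kg, solid to the touch. Origin: centre of its underside; z up. One of the three finished tumblers already on the board's corner pads; leave alone.
- mate3: Plain steel tumbler standing mouth-down, closed at its top: slightly tapered, 58 mm across at the bottom, 52 mm at the top, 95 mm tall, about 0.16 kg, solid to the touch. Origin: centre of its underside; z up. One of the three finished tumblers already on the board's corner pads; leave alone.
Mind the look-alikes: they are no part of the job. What is shaped like the blank1 but red is not meant.

How it is judged:
By the outcome, as a careful person would: the job done as asked, in the order asked, and still so for the second after the job is handed in, with the robot touching nothing.
It also fails if it takes over 51 s, if anything falls off the work surface, if the arm or the gripper's body presses on something with over 40 N, if the wrist force passes 120 N, or if a joint passes its speed limit or range.

### The arm

A 6-joint arm with a two-finger parallel gripper is mounted at the origin on the work surface. World frame = base frame: x ahead of the robot, y to its left, z up, the work surface at z = 0. Lengths are in m, angles in degrees, forces in N, time in s.
With the tool pointing down it reaches from about 0.325 to 0.925 m from the base axis. Payload 3.1 kg.
Tool frame: the origin (TCP) lies midway between the tips of the shut fingers; the grasp point (between the pads) lies 19 mm behind it; z points along the fingers, y is the line along which they close (so a half turn about z gives the same grasp; the last joint's range is limited). The gripper opens to 85 mm and grips with 20 to 120 N. Pads are 22 mm wide; open, the fingers measure 114 mm over their backs; the gripper's body (76 mm by 85 mm) begins 54 mm behind the grasp point. The pads swing forward as they close: fully open they stand 13 mm farther back than shut.
Start: joints at [60.206, 12.427, 92.441, -0, 75.132, -6.429], TCP at [0.248, 0.574, 0.231] pointing down, gripper open.
Joint ranges: [-157.48, 157.48], [-44.54, 120.13], [17.64, 146.25], [-64.5, 244.5], [7.68, 150.69], [-147.95, 147.95]. Speed limits (degrees/s): [159.86, 159.86, 180, 180, 180, 180].

### API

Orientations are given as a 3x3 rotation matrix whose columns are the frame's x, y, z axes.
In Python, from plant import * gives the robot as it stands.
- The arm moves only by the tool arm_command, never from a script. Its argument "motion" is one flat list of numbers, 7 for each row, row after row: the shift along the tool's x, y, z in mm, then the turn, a rotation vector about the tool's x, y, z in degrees, then the closure, from -1 (fully open) to 1 (shut). A call has 1 to 5 rows; each row is the pose to reach, as a shift and turn from the pose commanded when the call began, along the tool's axes at that moment; what a row does not reach only later rows make up. A row lasts 1/8 s, in which the tool goes at most 62.5 mm and 10.7 degrees, less where a joint would pass 70% of its speed; a pose out of reach is approached as far as the arm can. A call with a gripper value outside its range is refused whole. The fingers move at their own pace and stop on an object; "force" is the grip in N (left out, the last holds). Time passes only in rows, so rows that repeat a pose let the fingers close. It gives the time, the measured TCP pose, the force, the opening and the grip force at its end, in the units of the state.
- read_state(): the state, without advancing time (a new reading comes with each control period).
- camera(name): name is "scene" or "top" or "wrist"; returns a dict with "image" (480x640x3 uint8, blue, green, red), "intrinsics" (3x3 intrinsics, pixels), "world_from_camera" (4x4, takes a point from camera to world coordinates). Camera axes: x right, y down, z forward; pixel columns grow to the right and rows downward; lengths in m; the calibration is good to about 2 mm. A picture is of the moment at which its call begins. There is no depth.
- close_job(): hands the job in; it is judged then, once.
The state is a dict: "clock": time; "qpos": joint angles; "joint_vel": joint speeds; "joint_efforts": joint torques, N m; "position": TCP position; "ee_rot": TCP orientation; "contact_force": force on the tool from outside, world axes, zero at the start; "wrist_torque": the same for the moment, N m; "finger_gap": finger opening in m; "finger_force": force on a finger pad.
Only numpy, scipy, OpenCV 4.12 (cv2) and the standard library are available. Lean on these libraries where they do the work, as an engineer would, in place of code of your own. Each camera call takes 0.05 s, during which the arm holds its last target. There are 200 camera calls.

## Working session

There is one attempt and no reset: what is moved stays moved. The work goes in short steps, Python scripts to look and compute and a tool call to move; the robot and the scene stay as the last step left them, time stands still between calls to the robot, and variables do not carry over. Pictures are saved under pics/ and viewed, at most 10 in all, crops included, and the job is handed in when it is done.

Besides the shell and the picture viewer there is one more tool, called after "Call:" as name(argument=value, ...) on one line, values as JSON. arm_command: Moves the arm, as the interface text tells. Its arguments: {"type":"object","properties":{"motion":{"type":"array","items":{"type":"number"}},"force":{"type":"number"}},"required":["motion"]}

```bash
mkdir -p pics
python3 - <<'E'
from plant import *
import cv2,numpy as np,pickle
d={}
for n in("top","scene"):
    c=camera(n);d[n]=c;cv2.imwrite(f"pics/{n}0.png",c["image"]);print(n,np.round(c["intrinsics"],1).tolist(),np.round(c["world_from_camera"],3).tolist())
pickle.dump(d,open("d.pkl","wb"))
s=read_state();print(s["clock"],s["position"],s["ee_rot"])
E
```

```text
top [[521.5, 0.0, 321.1], [0.0, 521.5, 235.4], [0.0, 0.0, 1.0]] [[-0.006, -0.989, 0.147, 0.416], [-1.0, 0.008, 0.016, -0.007], [-0.017, -0.147, -0.989, 1.189], [0.0, 0.0, 0.0, 1.0]]
scene [[456.2, 0.0, 316.0], [0.0, 456.2, 239.0], [0.0, 0.0, 1.0]] [[-0.303, 0.548, -0.78, 1.257], [0.953, 0.176, -0.246, 0.237], [0.002, -0.818, -0.576, 0.653], [0.0, 0.0, 0.0, 1.0]]
0.1 [0.24746411 0.57311903 0.23008451] [[-9.17996578e-01  3.96586778e-01 -1.09992963e-03]
 [ 3.96588221e-01  9.17994648e-01 -1.90004147e-03]
 [ 2.56198190e-04 -2.18045071e-03 -9.99997590e-01]]
```

View pics/top0.png

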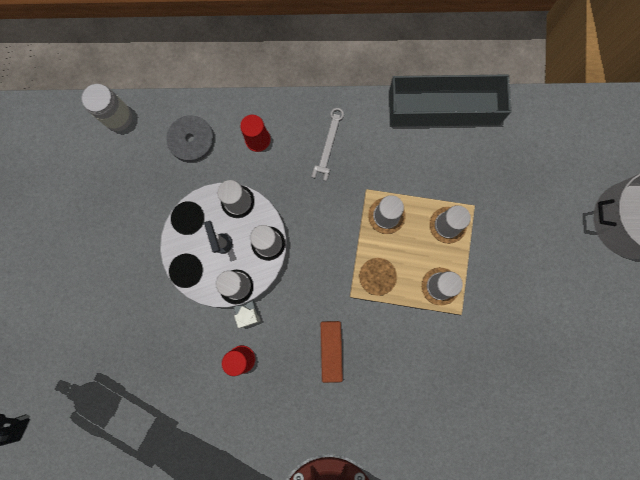

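View pics/scene0.png

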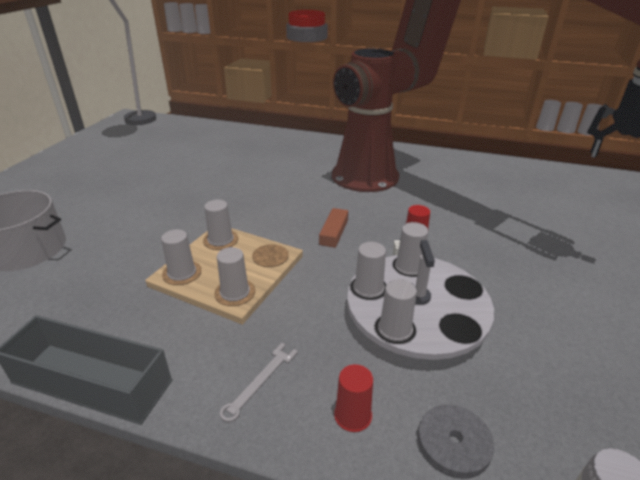

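The top view shows the plate around (223,245) with empty seats at (187,218) and (185,270). The finished tumbler's top is near (231,284) by the white pointer, the handle is near (213,238), and the empty pad is at (378,276). Red look-alikes sit at (238,361) and (255,128).

```bash
cat > h.py <<'E'
import numpy as np,cv2
def ray(c,uv,z):
    uv=np.atleast_2d(np.float64(uv));K=c["intrinsics"];T=np.array(c["world_from_camera"])
    d=np.c_[uv,np.ones(len(uv))]@np.linalg.inv(K).T@T[:3,:3].T
    return T[:3,3]+d*((z-T[2,3])/d[:,2:])
def proj(c,P):
    T=np.linalg.inv(c["world_from_camera"]);p=np.atleast_2d(P)@T[:3,:3].T+T[:3,3];p=p@np.array(c["intrinsics"]).T
    return p[:,:2]/p[:,2:]
def blob(m,near):
    n,l,s,ce=cv2.connectedComponentsWithStats(m.astype(np.uint8))
    k=[i for i in range(1,n) if s[i,4]>60];i=min(k,key=lambda i:np.hypot(*(ce[i]-near)))
    cs,_=cv2.findContours((l==i).astype(np.uint8),cv2.RETR_EXTERNAL,cv2.CHAIN_APPROX_NONE)
    return max(cs,key=len)[:,0],ce[i],s[i,4]
def circ(P):
    A=np.c_[2*P[:,:2],np.ones(len(P))];x=np.linalg.lstsq(A,(P[:,:2]**2).sum(1),rcond=None)[0]
    return x[:2],np.sqrt(x[2]+x[0]**2+x[1]**2)
E
python3 - <<'E'
from h import *
import pickle
d=pickle.load(open("d.pkl","rb"));c=d["top"];im=c["image"];g=im.max(2);hsv=cv2.cvtColor(im,cv2.COLOR_BGR2HSV)
S=[]
for p in((187,218),(185,270)):
    q,ce,a=blob(g<45,p);o,r=circ(ray(c,q,.05));S.append(o);print("seat",o,r,a)
m=(S[0]+S[1])/2;t=S[1]-S[0]
n=np.array([t[1],-t[0]])/np.hypot(*t)
if n@(ray(c,(223,245),.05)[0,:2]-m)<0:n=-n
ax=m+n*.1*np.cos(np.radians(36));L=np.hypot(*t);print("axis",ax,"sep",L,"exp",.2*np.sin(np.radians(36)))
# bisector of seats 3,4 = 252deg CCW from pointer
b=np.arctan2(*(-n)[::-1]);ang=b-np.radians(252);u=np.array([np.cos(ang),np.sin(ang)])
print("pointer dir deg",np.degrees(ang)%360,"station",ax+.1*u)
px=hsv[276,378];print("pad hsv",px,hsv[240,380],"top px",hsv[284,231],hsv[284,245])
q,ce,a=blob((hsv[...,2]<170)&(hsv[...,1]>80)&(hsv[...,0]<25),(378,276));print("pad",circ(ray(c,q,.023)),a)
M={}
v=im.copy()
for k in range(3):
    w=ang+np.radians(72*k);P=ax+.1*np.array([np.cos(w),np.sin(w)]);th=np.linspace(0,6.28,60)
    for z,r in((.145,.026),(.05,.029)):
        cv2.polylines(v,[np.int32(proj(c,np.c_[P[0]+r*np.cos(th),P[1]+r*np.sin(th),0*th+z])*8)],1,(0,255,0),1,shift=3)
h=[np.r_[ax+s*.032*u,.166] for s in(-1,1)];cv2.line(v,*[tuple(map(int,p)) for p in proj(c,np.array(h))],(255,0,255),1)
cv2.imwrite("pics/c1.png",cv2.resize(v[160:340,150:400],None,fx=3.2,fy=3.2,interpolation=cv2.INTER_CUBIC))
E
```

```text
seat [0.62784052 0.31089005] 0.035714472853963994 835
seat [0.51018039 0.31082073] 0.03572140220257034 872
axis [0.56905812 0.2299537 ] sep 0.11766014782803462 exp 0.11755705045849463
pointer dir deg 198.03375597325882 station [0.47397069 0.19899598]
pad hsv [ 15 135 136] [ 18 101 186] top px [ 20   4 181] [10 11 71]
pad (array([ 0.49561091, -0.11259448]), np.float64(0.04168534598849048)) 1154
```

View pics/c1.png

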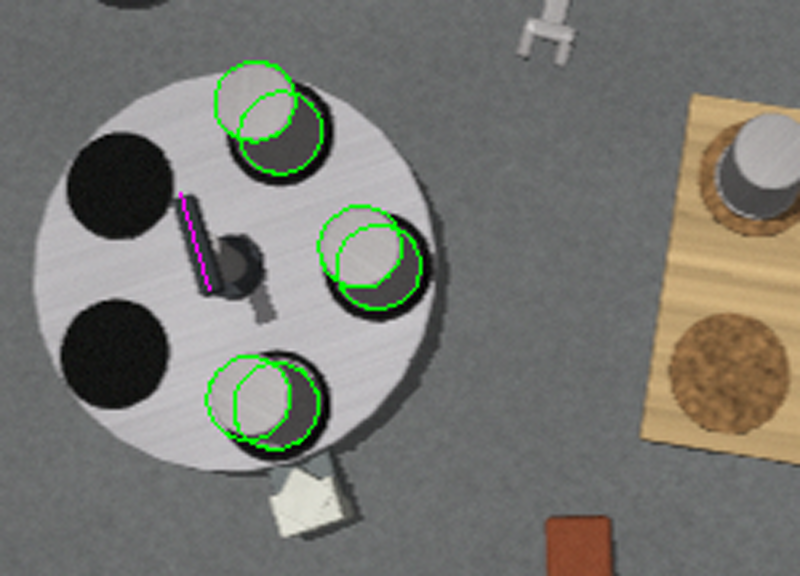

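The overlaid circles fit all three tumblers and the handle, so the poses agree. The station is at (0.474, 0.199), the pad at (0.4956, -0.1126) and the axis at (0.569, 0.230). I'll use a closing axis at 108°, tangential to the plate.

```bash
cat > go.py <<'E'
import sys
from plant import *
from h import *
from scipy.spatial.transform import Rotation as Ro
x,y,z,hd=map(float,sys.argv[1:5]);s=read_state();R=np.array(s["ee_rot"]);p=np.array(s["position"])
h=np.radians(hd);Y=np.array([np.cos(h),np.sin(h),0]);Z=np.array([0,0,-1.]);T=np.c_[np.cross(Y,Z),Y,Z]
print(s["clock"],np.round(p,4),"q",np.round(s["qpos"],1),"F",np.round(s["contact_force"],2),"gap",s["finger_gap"])
print("shift mm",np.round(R.T@(np.array([x,y,z])-p)*1000,1),"turn",np.round(Ro.from_matrix(R.T@T).as_rotvec(degrees=True),1))
E
python3 go.py .474 .199 .23 108
```

```text
0.1 [0.2475 0.5731 0.2301] q [60.2 12.5 92.5  0.  75.1 -6.4] F [-0.29 -1.55 -0.33] gap 0.08547578049576308
shift mm [-356.3 -253.6    0.5] turn [ -0.1  -0.1 -41.4]
```

Call:
arm_command(motion=[-60, -42, 0, 0, 0, -8, -1, -120, -85, 0, 0, 0, -16, -1, -170, -121, 0, 0, 0, -24, -1, -220, -156, 0, 0, 0, -32, -1, -260, -185, 0, 0, 0, -41.4, -1])

```text
clock: 0.72
position: [0.4091, 0.3067, 0.2309]
ee_rot: [[-0.951, -0.308, -0.0], [-0.308, 0.951, -0.0], [0.0, -0.0, -1.0]]
contact_force: [0.3, 0.7, -0.2]
finger_gap: 0.0853
finger_force: 0.0
```

```bash
python3 go.py .474 .199 .23 108
```

```text
0.725 [0.4091 0.3067 0.2309] q [ 29.   -1.6 107.6  -0.   74.  -79. ] F [ 0.25  0.75 -0.18] gap 0.08534638143316375
shift mm [ -28.5 -122.4    0.9] turn [-0. -0. -0.]
```

Call:
arm_command(motion=[-14, -58, 0, 0, 0, 0, -1, -23, -100, 0, 0, 0, 0, -1, -26.6, -115.8, 0, 0, 0, 0, -1, -26.6, -115.8, 0, 0, 0, 0, -1, -26.6, -115.8, 0, 0, 0, 0, -1])

```text
clock: 1.35
position: [0.4684, 0.2075, 0.231]
ee_rot: [[-0.952, -0.305, -0.001], [-0.305, 0.952, 0.001], [0.001, 0.001, -1.0]]
contact_force: [-0.5, 0.4, -0.1]
finger_gap: 0.0856
finger_force: 0.0
```

```bash
python3 go.py .474 .199 .098 108
python3 - <<'E'
from plant import *
from h import *
c=camera("wrist");im=c["image"].copy()
ax=np.array([.5691,.22995]);th=np.linspace(0,6.28,60)
for z,r in((.145,.026),(.05,.0357)):
    cv2.polylines(im,[np.int32(proj(c,np.c_[.474+r*np.cos(th),.199+r*np.sin(th),0*th+z])*8)],1,(0,255,0),1,shift=3)
cv2.imwrite("pics/w1.png",im)
E
```

```text
1.35 [0.4684 0.2075 0.231 ] q [ 16.   -1.4 107.5   0.   74.  -91.7] F [-0.48  0.43 -0.15] gap 0.08556265294621608
shift mm [ -2.9 -10.  133. ] turn [ 0.  -0.  -0.3]
```

View pics/w1.png

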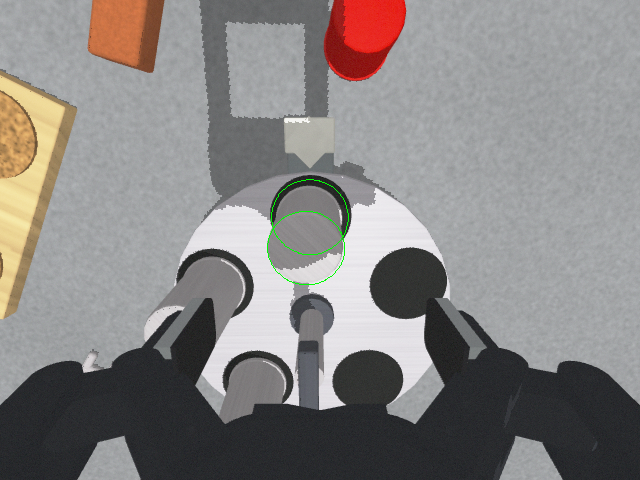

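The wrist view shows the predicted circle sitting on the finished tumbler's top at (306,247) to within 1–2 px. The pointer is at (309,145). The tool is still about 10 mm short of it.

Call:
arm_command(motion=[-3, -10, 0, 0, 0, 0, -1, -3, -10, 0, 0, 0, 0, -1, -3, -10, 30, 0, 0, 0, -1, -3, -10, 50, 0, 0, 0, -1, -3, -10, 50, 0, 0, 0, -1])

```text
clock: 2.02
position: [0.4733, 0.1975, 0.1793]
ee_rot: [[-0.953, -0.304, -0.005], [-0.304, 0.953, -0.001], [0.005, 0.0, -1.0]]
contact_force: [-0.7, -0.7, -0.6]
finger_gap: 0.0852
finger_force: 0.0
```

```bash
python3 go.py .474 .199 .098 108;  python3 -c "
from plant import *
print(read_state()['joint_vel'])"
```

```text
2.025 [0.4733 0.1975 0.1793] q [ 14.8   1.9 110.    0.   68.4 -92.9] F [-0.7  -0.68 -0.64] gap 0.08519361208152501
shift mm [-1.5  1.2 81.3] turn [ 0.  -0.3 -0.3]
[-0.06212305 -1.2506969  -2.3270941   0.08531861  0.31037011 -0.09349238]
```

Call:
arm_command(motion=[-1, 1, 20, 0, 0, -0.3, -1, -1, 1, 40, 0, 0, -0.3, -1, -1, 1, 60, 0, 0, -0.3, -1, -1, 1, 75, 0, 0, -0.3, -1, -1, 1, 81, 0, 0, -0.3, -1])

```text
clock: 2.65
position: [0.4756, 0.1991, 0.1]
ee_rot: [[-0.951, -0.308, -0.0], [-0.308, 0.951, -0.0], [0.0, 0.0, -1.0]]
contact_force: [1.2, -0.3, 0.4]
finger_gap: 0.0856
finger_force: 0.0
```

Call:
arm_command(motion=[0, 0, 0, 0, 0, 0, -1, 0, 0, 0, 0, 0, 0, -1, 0, 0, 0, 0, 0, 0, -1])

```text
clock: 3.02
position: [0.4763, 0.1992, 0.1011]
ee_rot: [[-0.951, -0.308, 0.001], [-0.308, 0.951, 0.0], [-0.002, -0.0, -1.0]]
contact_force: [-0.4, -0.2, -0.3]
finger_gap: 0.085
finger_force: 0.0
```

```bash
python3 go.py .474 .199 .098 108
```

```text
3.025 [0.4763 0.1992 0.1011] q [ 14.9   8.1 112.8   0.   59.1 -93.1] F [-0.35 -0.17 -0.27] gap 0.08501549797648278
shift mm [2.3 0.5 3.1] turn [-0.   0.1 -0. ]
```

Call:
arm_command(motion=[2, 0, 3, 0, 0, 0, -1, 2, 0, 3, 0, 0, 0, -0.5, 2, 0, 3, 0, 0, 0, 0, 2, 0, 3, 0, 0, 0, 1, 2, 0, 3, 0, 0, 0, 1], force=40)

```text
clock: 3.65
position: [0.4742, 0.1985, 0.0976]
ee_rot: [[-0.951, -0.309, 0.001], [-0.309, 0.951, 0.0], [-0.001, -0.0, -1.0]]
contact_force: [1.2, 0.7, 0.9]
finger_gap: 0.052
finger_force: 42.4
```

Call:
arm_command(motion=[0, 0, 0, 0, 0, 0, 1, 0, 0, 0, 0, 0, 0, 1, 0, 0, 0, 0, 0, 0, 1, 0, 0, 0, 0, 0, 0, 1])

```text
clock: 4.15
position: [0.4741, 0.1985, 0.0976]
ee_rot: [[-0.951, -0.308, 0.001], [-0.308, 0.951, 0.0], [-0.001, -0.0, -1.0]]
contact_force: [0.2, 0.8, 3.1]
finger_gap: 0.0522
finger_force: 42.6
```

Call:
arm_command(motion=[0, 0, -4, 0, 0, 0, 1, 0, 0, -10, 0, 0, 0, 1, 0, 0, -20, 0, 0, 0, 1, 0, 0, -35, 0, 0, 0, 1, 0, 0, -50, 0, 0, 0, 1])

```text
clock: 4.78
position: [0.4741, 0.1985, 0.1487]
ee_rot: [[-0.951, -0.308, 0.001], [-0.308, 0.951, 0.0], [-0.001, -0.0, -1.0]]
contact_force: [0.3, -0.3, -1.9]
finger_gap: 0.0527
finger_force: 42.2
```

Call:
arm_command(motion=[0, 0, -15, 0, 0, 0, 1, 0, 0, -32, 0, 0, 0, 1, 0, 0, -48, 0, 0, 0, 1, 0, 0, -58, 0, 0, 0, 1, 0, 0, -60, 0, 0, 0, 1])

```text
clock: 5.4
position: [0.4743, 0.1986, 0.2084]
ee_rot: [[-0.951, -0.308, 0.002], [-0.308, 0.951, 0.0], [-0.002, -0.0, -1.0]]
contact_force: [-0.2, -0.1, -1.7]
finger_gap: 0.0523
finger_force: 42.2
```

```bash
python3 go.py .4956 -.1126 .21 108
python3 - <<'E'
from plant import *
import cv2
a=camera("wrist")["image"];b=camera("scene")["image"]
cv2.imwrite("pics/l1.png",cv2.hconcat([cv2.resize(a,(400,300)),b[150:390,270:590]] if 0 else [cv2.resize(a,(400,300)),cv2.resize(b,(400,300))]))
E
```

```text
5.4 [0.4743 0.1986 0.2084] q [ 14.9  -0.  108.6   0.   71.3 -93.1] F [-0.18 -0.09 -1.69] gap 0.052279464732467286
shift mm [  75.7 -302.6   -1.7] turn [-0.   0.1 -0. ]
```

View pics/l1.png

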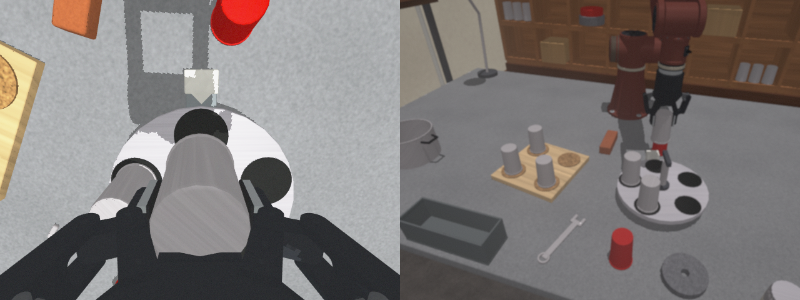

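The tumbler is held upright above the plate and the blanks are undisturbed. Next I'll carry it to the pad.

Call:
arm_command(motion=[4, -15, 0, 0, 0, 0, 1, 11, -45, 0, 0, 0, 0, 1, 20, -80, 0, 0, 0, 0, 1, 29, -115, 0, 0, 0, 0, 1, 37.5, -150, 0, 0, 0, 0, 1])

```text
clock: 6.12
position: [0.4836, 0.0421, 0.2065]
ee_rot: [[-0.951, -0.308, -0.002], [-0.308, 0.951, -0.0], [0.002, 0.0, -1.0]]
contact_force: [0.1, -0.1, -2.2]
finger_gap: 0.0525
finger_force: 42.3
```

Call:
arm_command(motion=[9, -35, 0, 0, 0, 0, 1, 18, -70, 0, 0, 0, 0, 1, 27, -105, 0, 0, 0, 0, 1, 34, -135, 0, 0, 0, 0, 1, 38, -152, 0, 0, 0, 0, 1])

```text
clock: 6.75
position: [0.4943, -0.1141, 0.2066]
ee_rot: [[-0.952, -0.306, -0.001], [-0.306, 0.952, 0.0], [0.001, 0.001, -1.0]]
contact_force: [-0.5, 0.0, -1.8]
finger_gap: 0.0523
finger_force: 42.3
```

Call:
arm_command(motion=[0, 0, 0, 0, 0, 0, 1, 0, 0, 0, 0, 0, 0, 1, 0, 0, 0, 0, 0, 0, 1])

```text
clock: 7.12
position: [0.4949, -0.1111, 0.2072]
ee_rot: [[-0.951, -0.31, -0.0], [-0.31, 0.951, 0.0], [0.0, 0.001, -1.0]]
contact_force: [-0.6, -0.8, -0.4]
finger_gap: 0.0525
finger_force: 42.4
```

```bash
python3 go.py .4956 -.1126 .075 108
```

```text
7.125 [ 0.4949 -0.1111  0.2072] q [ -20.6   -0.7  109.5    0.    71.3 -128.6] F [-0.59 -0.83 -0.4 ] gap 0.05251868165755744
shift mm [ -0.2  -1.7 132.2] turn [ 0. -0.  0.]
```

Call:
arm_command(motion=[0, -1.5, 15, 0, 0, 0, 1, 0, -1.5, 45, 0, 0, 0, 1, 0, -1.5, 75, 0, 0, 0, 1, 0, -1.5, 102, 0, 0, 0, 1, 0, -1.5, 120, 0, 0, 0, 1])

```text
clock: 7.75
position: [0.4942, -0.1127, 0.0849]
ee_rot: [[-0.951, -0.309, -0.003], [-0.309, 0.951, 0.001], [0.002, 0.002, -1.0]]
contact_force: [-0.7, -0.7, -1.9]
finger_gap: 0.0523
finger_force: 42.4
```

Call:
arm_command(motion=[0, 0, 4, 0, 0, 0, 1, 0, 0, 7, 0, 0, 0, 1, 0, 0, 9, 0, 0, 0, 1, 0, 0, 10, 0, 0, 0, 1, 0, 0, 10, 0, 0, 0, 1])

```text
clock: 8.38
position: [0.4959, -0.1137, 0.0778]
ee_rot: [[-0.951, -0.308, 0.001], [-0.308, 0.951, -0.0], [-0.001, -0.001, -1.0]]
contact_force: [-0.8, -0.3, -1.9]
finger_gap: 0.0529
finger_force: 42.4
```

```bash
python3 go.py .4956 -.1126 .0706 108
```

```text
8.375 [ 0.4959 -0.1137  0.0778] q [ -20.8    9.3  114.4   -0.    56.2 -128.8] F [-0.84 -0.29 -1.95] gap 0.05289115432243744
shift mm [-0.1  1.2  7.2] turn [-0.  0. -0.]
```

Now I'll creep down 1 mm per row until it touches.

Call:
arm_command(motion=[0, 0.5, 1.5, 0, 0, 0, 1, 0, 0.5, 3, 0, 0, 0, 1, 0, 0.5, 4, 0, 0, 0, 1, 0, 0.5, 5, 0, 0, 0, 1, 0, 0.5, 5, 0, 0, 0, 1])

```text
clock: 9.0
position: [0.4953, -0.1131, 0.0722]
ee_rot: [[-0.951, -0.308, -0.0], [-0.308, 0.951, 0.0], [0.0, 0.0, -1.0]]
contact_force: [0.2, 0.2, -1.5]
finger_gap: 0.0527
finger_force: 42.4
```

Call:
arm_command(motion=[0, 0, 0.4, 0, 0, 0, 1, 0, 0, 0.8, 0, 0, 0, 1, 0, 0, 1.2, 0, 0, 0, 1, 0, 0, 1.2, 0, 0, 0, 1])

```text
clock: 9.5
position: [0.4954, -0.1131, 0.0711]
ee_rot: [[-0.951, -0.308, -0.0], [-0.308, 0.951, 0.0], [0.0, 0.0, -1.0]]
contact_force: [-0.7, -0.6, -2.5]
finger_gap: 0.0524
finger_force: 42.4
```

Call:
arm_command(motion=[0, 0, 0.5, 0, 0, 0, 1, 0, 0, 0.8, 0, 0, 0, 1, 0, 0, 0.8, 0, 0, 0, 1])

```text
clock: 9.88
position: [0.4955, -0.1131, 0.0706]
ee_rot: [[-0.951, -0.308, 0.0], [-0.308, 0.951, -0.0], [-0.0, -0.0, -1.0]]
contact_force: [-0.8, 0.7, 1.6]
finger_gap: 0.0527
finger_force: 42.7
```

Call:
arm_command(motion=[0, 0, 0.3, 0, 0, 0, 1, 0, 0, 0.3, 0, 0, 0, 1])

```text
clock: 10.12
position: [0.4955, -0.1131, 0.0706]
ee_rot: [[-0.951, -0.308, 0.0], [-0.308, 0.951, 0.0], [-0.0, 0.0, -1.0]]
contact_force: [-2.6, 2.0, 4.7]
finger_gap: 0.052
finger_force: 43.2
```

Call:
arm_command(motion=[0, 0, 0, 0, 0, 0, -0.3, 0, 0, 0, 0, 0, 0, -0.5, 0, 0, 0, 0, 0, 0, -0.7, 0, 0, 0, 0, 0, 0, -1, 0, 0, 0, 0, 0, 0, -1])

```text
clock: 10.75
position: [0.4954, -0.1131, 0.0699]
ee_rot: [[-0.951, -0.308, -0.0], [-0.308, 0.951, -0.0], [0.0, 0.0, -1.0]]
contact_force: [-0.5, -0.2, -0.1]
finger_gap: 0.0856
finger_force: 0.0
```

Call:
arm_command(motion=[0, 0, 0, 0, 0, 0, -1, 0, 0, 0, 0, 0, 0, -1, 0, 0, -10, 0, 0, 0, -1, 0, 0, -30, 0, 0, 0, -1, 0, 0, -60, 0, 0, 0, -1])

```text
clock: 11.38
position: [0.4947, -0.1128, 0.1304]
ee_rot: [[-0.951, -0.308, -0.002], [-0.308, 0.951, 0.001], [0.001, 0.001, -1.0]]
contact_force: [-0.2, -0.4, -0.0]
finger_gap: 0.0855
finger_force: 0.0
```

Call:
arm_command(motion=[0, 0, -40, 0, 0, 0, -1, 0, 0, -80, 0, 0, 0, -1, 0, 0, -100, 0, 0, 0, -1, 0, 0, -100, 0, 0, 0, -1])

```text
clock: 11.88
position: [0.497, -0.1137, 0.2331]
ee_rot: [[-0.951, -0.308, 0.006], [-0.308, 0.951, -0.002], [-0.005, -0.004, -1.0]]
contact_force: [0.3, -0.2, -0.4]
finger_gap: 0.085
finger_force: 0.0
```

```bash
python3 go.py .5691 .22995 .23 108
python3 - <<'E'
from plant import *
from h import *
c=camera("wrist");a=c["image"].copy();th=np.linspace(0,6.28,60)
for z,r in((.118,.026),(.023,.042)):
    cv2.polylines(a,[np.int32(proj(c,np.c_[.4956+r*np.cos(th),-.1126+r*np.sin(th),0*th+z])*8)],1,(0,255,0),1,shift=3)
b=camera("scene")["image"]
cv2.imwrite("pics/p1.png",cv2.hconcat([cv2.resize(a,(400,300)),cv2.resize(b,(400,300))]))
E
```

```text
11.875 [ 0.497  -0.1137  0.2331] q [ -20.8   -2.1  107.9    0.    73.8 -128.7] F [ 0.32 -0.24 -0.43] gap 0.08504679125929218
shift mm [-174.5  304.7    2.7] turn [-0.2  0.3 -0. ]
```

View pics/p1.png

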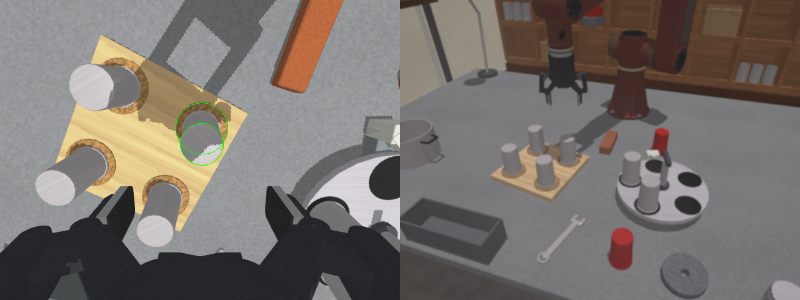

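The tumbler stands centred on the pad and matches the predicted circles, with its top at (201,144) in the left half. Next I'll move over the handle.

Call:
arm_command(motion=[-15, 26, 0, 0, 0, 0, -1, -40, 70, 0, 0, 0, 0, -1, -65, 113, 0, 0, 0, 0, -1, -90, 157, 0, 0, 0, 0, -0.6, -115, 200, 0, 0, 0, 0, -0.4])

```text
clock: 12.6
position: [0.542, 0.1141, 0.2278]
ee_rot: [[-0.951, -0.308, -0.004], [-0.308, 0.951, -0.0], [0.003, 0.001, -1.0]]
contact_force: [0.3, 0.1, 0.4]
finger_gap: 0.0598
finger_force: 0.0
```

Call:
arm_command(motion=[-25, 44, 0, 0, 0, 0, -0.2, -45, 78, 0, 0, 0, 0, -0.2, -56, 98, 0, 0, 0, 0, -0.2, -59, 104, 0, 0, 0, 0, -0.2, -59, 104, 0, 0, 0, 0, -0.2])

```text
clock: 13.22
position: [0.5668, 0.229, 0.2293]
ee_rot: [[-0.951, -0.308, -0.001], [-0.308, 0.951, -0.001], [0.002, -0.001, -1.0]]
contact_force: [-0.6, -0.3, -0.2]
finger_gap: 0.0512
finger_force: 0.0
```

Call:
arm_command(motion=[0, 0, 0, 0, 0, 0, -0.2, 0, 0, 0, 0, 0, 0, -0.2])

```text
clock: 13.48
position: [0.5672, 0.2286, 0.2302]
ee_rot: [[-0.952, -0.307, 0.0], [-0.307, 0.952, -0.0], [-0.0, -0.0, -1.0]]
contact_force: [0.5, -0.7, 0.1]
finger_gap: 0.0511
finger_force: 0.0
```

```bash
python3 go.py .5691 .22995 .140 108
python3 - <<'E'
from plant import *
from h import *
c=camera("wrist");a=c["image"].copy();ax=np.array([.5691,.22995]);w=np.radians(18.03);u=np.array([np.cos(w),np.sin(w)]);n=np.array([-u[1],u[0]])
P=[np.r_[ax+s*.032*u+t*.007*n,.166] for s,t in((1,1),(1,-1),(-1,-1),(-1,1))]
cv2.polylines(a,[np.int32(proj(c,np.array(P))*8)],1,(0,255,0),1,shift=3)
cv2.imwrite("pics/h1.png",a)
E
```

```text
13.475 [0.5672 0.2286 0.2302] q [ 15.4  10.9  94.4  -0.   74.7 -92.5] F [ 0.54 -0.68  0.15] gap 0.05111688534594776
shift mm [-2.2  0.7 90.2] turn [-0.   0.  -0.1]
```

View pics/h1.png

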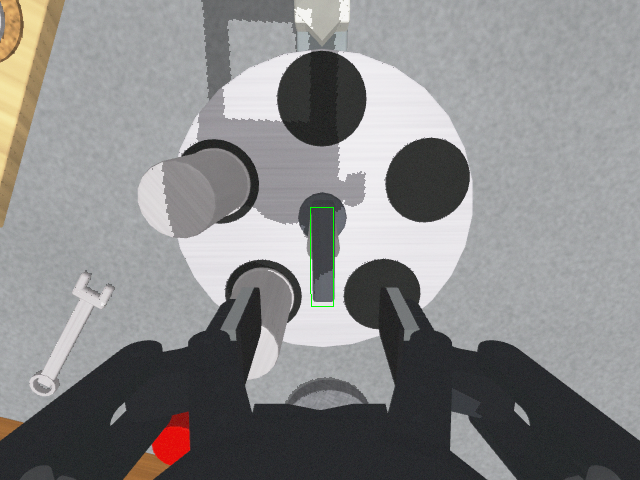

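The bar sits at (322,255), inside the predicted outline. I'll grip only the bar, with the tips just above the 22 mm post.

Call:
arm_command(motion=[-2, 1, 15, 0, 0, 0, -0.2, -2, 1, 35, 0, 0, 0, -0.2, -2, 1, 55, 0, 0, 0, -0.2, -2, 1, 70, 0, 0, 0, -0.2, -2, 1, 76, 0, 0, 0, -0.2])

```text
clock: 14.15
position: [0.5676, 0.231, 0.1517]
ee_rot: [[-0.951, -0.309, -0.003], [-0.309, 0.951, -0.001], [0.003, 0.0, -1.0]]
contact_force: [0.1, 0.2, -0.0]
finger_gap: 0.0513
finger_force: 0.0
```

Call:
arm_command(motion=[0, 0, 0, 0, 0, 0, -0.2, 0, 0, 0, 0, 0, 0, -0.2])

```text
clock: 14.4
position: [0.5695, 0.2315, 0.155]
ee_rot: [[-0.951, -0.308, 0.002], [-0.308, 0.951, 0.0], [-0.002, -0.0, -1.0]]
contact_force: [-0.2, 0.7, 1.0]
finger_gap: 0.0508
finger_force: 0.0
```

```bash
python3 go.py .5691 .22995 .153 108
```

```text
14.4 [0.5695 0.2315 0.155 ] q [ 15.6  15.3  97.5  -0.   67.  -92.4] F [-0.18  0.71  1.03] gap 0.05076624218010892
shift mm [ 0.9 -1.4  2. ] turn [-0.   0.1 -0. ]
```

Call:
arm_command(motion=[0.5, -1, 2, 0, 0, 0, -0.2, 0.5, -1, 2, 0, 0, 0, 0.2, 0.5, -1, 2, 0, 0, 0, 0.6, 0.5, -1, 2, 0, 0, 0, 1, 0.5, -1, 2, 0, 0, 0, 1], force=30)

```text
clock: 15.02
position: [0.5684, 0.2312, 0.1524]
ee_rot: [[-0.951, -0.309, -0.0], [-0.309, 0.951, 0.002], [-0.0, 0.002, -1.0]]
contact_force: [-1.8, 3.7, 1.1]
finger_gap: 0.013
finger_force: 31.9
```

Call:
arm_command(motion=[0, 0, 0, 0, 0, 0, 1, 0, 0, 0, 0, 0, 0, 1, 0, 0, 0, 0, 0, 0, 1])

```text
clock: 15.4
position: [0.5684, 0.2312, 0.1524]
ee_rot: [[-0.951, -0.308, -0.0], [-0.308, 0.951, 0.002], [-0.0, 0.002, -1.0]]
contact_force: [-2.6, 5.9, 3.0]
finger_gap: 0.0133
finger_force: 32.0
```

```bash
python3 go.py .5691 .22995 .153 108;python3 -c "
from plant import *
print(read_state()['wrist_torque'])"
```

```text
15.4 [0.5684 0.2312 0.1524] q [ 15.5  15.4  97.7   0.1  66.8 -92.5] F [-2.59  5.92  3.  ] gap 0.013315158750813983
shift mm [-0.3 -1.4 -0.6] turn [ 0.1  0.  -0. ]
[0.72357534 0.40369585 0.0181168 ]
```

Call:
arm_command(motion=[0, 1, 0, 0, 0, 0, 1, 0, 1, 0, 0, 0, 1, 1, 0, 1, 0, 0, 0, 3, 1, 0, 1, 0, 0, 0, 5.5, 1, 0, 1, 0, 0, 0, 8, 1])

```text
clock: 16.02
position: [0.5684, 0.2309, 0.1524]
ee_rot: [[-0.985, -0.171, 0.0], [-0.171, 0.985, -0.001], [-0.0, -0.001, -1.0]]
contact_force: [-3.2, 2.1, 5.2]
finger_gap: 0.0131
finger_force: 32.2
```

Call:
arm_command(motion=[0, 0, 0, 0, 0, 2.5, 1, 0, 0, 0, 0, 0, 5, 1, 0, 0, 0, 0, 0, 7.5, 1, 0, 0, 0, 0, 0, 10, 1, 0, 0, 0, 0, 0, 12.5, 1])

```text
clock: 16.65
position: [0.5685, 0.2303, 0.1523]
ee_rot: [[-0.999, 0.046, 0.0], [0.046, 0.999, -0.002], [-0.0, -0.002, -1.0]]
contact_force: [-1.4, -0.1, 5.1]
finger_gap: 0.0133
finger_force: 32.2
```

```bash
python3 go.py .5691 .23095 .153 36;python3 -c "
from plant import *
print(read_state()['wrist_torque'])"
```

```text
16.65 [0.5685 0.2303 0.1523] q [ 15.5  15.4  97.7  -0.1  66.9 -71.8] F [-1.44 -0.07  5.09] gap 0.01328051030839934
shift mm [-0.6  0.6 -0.7] turn [-0.1  0.1 51.3]
[0.12643829 0.39855796 0.16172982]
```

Call:
arm_command(motion=[0, 0, 0, 0, 0, 2.5, 1, 0, 0, 0, 0, 0, 5, 1, 0, 0, 0, 0, 0, 7.5, 1, 0, 0, 0, 0, 0, 10, 1, 0, 0, 0, 0, 0, 12.5, 1])

```text
clock: 17.27
position: [0.5684, 0.2298, 0.1524]
ee_rot: [[-0.965, 0.262, -0.0], [0.262, 0.965, -0.003], [-0.0, -0.003, -1.0]]
contact_force: [-2.1, -0.6, 5.6]
finger_gap: 0.0127
finger_force: 32.3
```

Call:
arm_command(motion=[0, 0, 0, 0, 0, 2.5, 1, 0, 0, 0, 0, 0, 5, 1, 0, 0, 0, 0, 0, 7.5, 1, 0, 0, 0, 0, 0, 10, 1, 0, 0, 0, 0, 0, 12.5, 1])

```text
clock: 17.9
position: [0.5682, 0.2293, 0.1524]
ee_rot: [[-0.885, 0.465, -0.001], [0.465, 0.885, -0.003], [-0.001, -0.004, -1.0]]
contact_force: [-3.6, -2.9, 5.6]
finger_gap: 0.0129
finger_force: 32.4
```

Call:
arm_command(motion=[0, 0, 0, 0, 0, 2.5, 1, 0, 0, 0, 0, 0, 5, 1, 0, 0, 0, 0, 0, 7.5, 1, 0, 0, 0, 0, 0, 10, 1, 0, 0, 0, 0, 0, 12.5, 1])

```text
clock: 18.52
position: [0.5679, 0.2289, 0.1524]
ee_rot: [[-0.764, 0.646, -0.002], [0.646, 0.764, -0.004], [-0.001, -0.004, -1.0]]
contact_force: [-5.2, -3.0, 7.0]
finger_gap: 0.0133
finger_force: 32.5
```

Call:
arm_command(motion=[0, 0, 0, 0, 0, 2.5, 1, 0, 0, 0, 0, 0, 5, 1, 0, 0, 0, 0, 0, 7.5, 1, 0, 0, 0, 0, 0, 9.5, 1, 0, 0, 0, 0, 0, 11, 1])

```text
clock: 19.15
position: [0.5676, 0.2285, 0.1524]
ee_rot: [[-0.627, 0.779, -0.003], [0.779, 0.627, -0.005], [-0.002, -0.005, -1.0]]
contact_force: [-4.4, -3.7, 6.8]
finger_gap: 0.0131
finger_force: 32.6
```

Call:
arm_command(motion=[0, 0, 0, 0, 0, 1, 1, 0, 0, 0, 0, 0, 2, 1, 0, 0, 0, 0, 0, 2, 1, 0, 0, 0, 0, 0, 2, 1])

```text
clock: 19.65
position: [0.5675, 0.2285, 0.1524]
ee_rot: [[-0.6, 0.8, -0.003], [0.8, 0.6, -0.005], [-0.002, -0.005, -1.0]]
contact_force: [-6.0, -4.2, 7.0]
finger_gap: 0.0134
finger_force: 32.6
```

```bash
python3 go.py .5691 .23095 .153 36;python3 -c "
from plant import *
print(read_state()['wrist_torque'])"
```

```text
19.65 [0.5675 0.2285 0.1524] q [ 15.5  15.4  97.8  -0.3  67.1 -21.3] F [-5.98 -4.24  7.01] gap 0.013415346171597824
shift mm [ 1.   2.8 -0.7] turn [-0.3  0.1  0.9]
[-0.62103538  0.82550471  0.01515672]
```

Call:
arm_command(motion=[0, 0, 0, 0, 0, 0.9, 1, 0, 0, 0, 0, 0, 0.9, 1, 0, 0, 0, 0, 0, 0.9, 0.6, 0, 0, 0, 0, 0, 0.9, 0.3, 0, 0, 0, 0, 0, 0.9, -0.1])

```text
clock: 20.27
position: [0.5684, 0.2309, 0.1516]
ee_rot: [[-0.588, 0.809, 0.0], [0.809, 0.588, -0.0], [-0.0, -0.0, -1.0]]
contact_force: [0.7, -0.1, 0.1]
finger_gap: 0.046
finger_force: 0.0
```

Call:
arm_command(motion=[0, 0, 0, 0, 0, 0, -0.1, 0, 0, 0, 0, 0, 0, -0.1, 0, 0, -15, 0, 0, 0, -0.1, 0, 0, -40, 0, 0, 0, -0.1, 0, 0, -70, 0, 0, 0, -0.1])

```text
clock: 20.9
position: [0.5681, 0.2312, 0.2233]
ee_rot: [[-0.589, 0.808, -0.0], [0.808, 0.589, -0.0], [0.0, -0.0, -1.0]]
contact_force: [0.4, 0.3, 0.0]
finger_gap: 0.0467
finger_force: 0.0
```

Call:
arm_command(motion=[0, 0, -40, 0, 0, 0, -0.1, 0, 0, -80, 0, 0, 0, -0.1, 0, 0, -80, 0, 0, 0, -0.1, 0, 0, -80, 0, 0, 0, -0.1])

```text
clock: 21.4
position: [0.5682, 0.2312, 0.3024]
ee_rot: [[-0.589, 0.808, 0.001], [0.808, 0.589, 0.0], [-0.0, 0.001, -1.0]]
contact_force: [-0.9, -0.6, 0.3]
finger_gap: 0.047
finger_force: 0.0
```

```bash
python3 go.py .5691 .22995 .153 36
python3 - <<'E'
from plant import *
from h import *
c=camera("wrist");a=c["image"].copy();th=np.linspace(0,6.28,60);ax=np.array([.5691,.22995])
for k in range(5):
    w=np.radians(198.03+72*k);P=ax+.1*np.array([np.cos(w),np.sin(w)])
    for z,r in((.05,.0357),)+(((.145,.026),) if k<2 else ()):
        cv2.polylines(a,[np.int32(proj(c,np.c_[P[0]+r*np.cos(th),P[1]+r*np.sin(th),0*th+z])*8)],1,(0,255,0),1,shift=3)
b=camera("scene")["image"];t=camera("top")["image"][160:340,150:480]
v=np.zeros((600,800,3),np.uint8);v[:300,:400]=cv2.resize(a,(400,300));v[:300,400:]=cv2.resize(b,(400,300));v[300:,:550]=cv2.resize(t,(550,300))
cv2.imwrite("pics/f1.png",v)
E
```

```text
21.4 [0.5682 0.2312 0.3024] q [ 15.6   8.2  89.6  -0.   82.1 -20.5] F [-0.86 -0.57  0.27] gap 0.04700991005702603
shift mm [-1.500e+00 -1.000e-01  1.494e+02] turn [0.  0.  0.1]
```

View pics/f1.png

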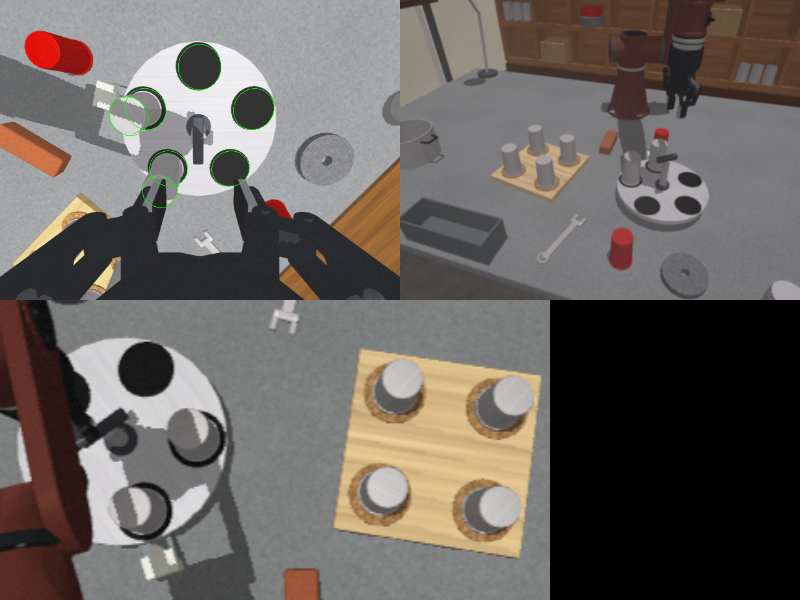

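The plate sits on the next notch: the seat circles coincide and blank1 stands at the pointer, with its top at (128,117). All four board tumblers are upright, and the gripper is clear of everything.

```bash
python3 -c "
from plant import *
print(close_job())"
```

```text
the job is handed in; nothing more can be done
None
```

The job is handed in: the finished tumbler stands mouth-down, centred on the empty pad, and the table is one notch clockwise with blank1 at the pointer; the blanks are still standing and the final images show no shift of the three board tumblers.

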